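Unlock the medicine lockbox and open its hatch

TASK

Unlock the medicine lockbox and slide its hatch fully open: squeeze both red tabs of the lock knob fully in, turn the knob clockwise (seen from above) until you feel it come up against its end stop, and press on the stop only lightly. Never wrench the knob against its lock or force it against the stop. Then let go and slide the hatch all the way open by its black rib, leaving the medicine packs and everything else where they are.

Things in the scene. Friction and masses are not known exactly. Their poses are not given: they have to be found in the camera images.
- lockbox: slate-blue steel medicine lockbox, fixed to the table, 240 (its x) by 260 (its y) by 90 mm high; origin at the centre of its underside. Lock knob at its x -30, y -75 mm on the top face; grey hatch over an opening at its x -100..-10, y 0..100 mm
- knob_grip (a point): point on the lock knob's vertical turning axis, 42 mm above the box's top face (132 mm above the table). Light-grey bar core, 46 mm along the knob's x, 34 along its y, 20 to 56 mm above the box's top, standing in a fixed grey collar 80 mm across, 18 mm high. Frame turns with the knob: y is the line through the two red tabs, z up; at the start parallel to the lockbox's frame
- tab_l_face (a point): middle of the outer face of the red release tab on the knob's +y side. Flat plate 22 mm wide, 21 to 53 mm above the box's top; 27 mm from the knob's axis when free. It moves 6 mm in, on a spring (4 N to start, 12 N fully in); its tooth leaves its notch when it is 4 mm in. If only one tab is in the knob stays locked. Beyond about 0.4 rad of turn the teeth are past the notches
- tab_r_face (a point): the same on the knob's -y side. The tabs' outer faces are 54 mm apart when free, 42 mm apart when both are fully in; each tab has its own spring, so a pinch that is off-centre pushes sideways on the gripper until it is shifted
- lock_knob (a joint): turn of the knob, rad: 0 locked, growing clockwise from above; it turns against about 0.1 N m friction, and stays where it is left. The end stop lies somewhere between 0.8 and 1.4 rad, different each time and out of sight
- lock_cam: cam pin hidden inside the collar; origin on the knob's axis at the height of the box's top. It turns with the knob through a stiff rubber bush (10 N m/rad). At the end stop the pin, 26 mm from the axis, meets the stop: each 0.01 rad turned further adds 0.1 N m of moment at the knob, 4 N on the stop. The stop counts as forced above 25 N (0.65 N m, about 0.065 rad past first touch)
- notches: the two notches hidden inside the collar, fixed; origin on the knob's axis at the height of the box's top. A tab that is not fully in has its tooth in a notch, 34 mm from the axis, and blocks the knob within 0.05 rad of its locked position. The lock counts as wrenched above 40 N on the notches (a turning moment of about 1.3 N m)
- hatch_grip (a point): middle of the hatch's black grip rib, 27 mm above the box's top face (117 mm above the table). Rib 14 mm thick along the hatch's x, 60 mm long along its y, its top 39.5 mm and its foot 6.5 mm above the box's top. Axes parallel to the lockbox's; the hatch slides along +x of the lockbox
- hatch (a joint): how far the hatch has slid open, m: 0 shut, 0.09 fully open against its end; 2.5 N friction. Until the knob has turned about 0.6 rad a steel bolt from the collar holds the hatch shut
- carton_top: small white carton with pink stripe, 35 x 70 x 22 mm, lying on the lockbox's top; leave alone
- carton_side: white carton with violet stripe, 90 x 45 x 50 mm, beside the lockbox; leave alone
- pill_bottle: amber jar, 48 mm across, 85 mm high, beside the lockbox; leave alone
- carton_pink: white carton with red stripe, 60 x 110 x 40 mm; leave alone
- carton_tall: standing white carton with yellow stripe, 50 x 50 x 110 mm; leave alone
- white_jar: white jar with blue cap, 64 mm across, 80 mm high; leave alone
- cup: blue plastic cup, 76 mm across, 90 mm high; leave alone

How it is judged:
On the way, in this order (a step that is already met when the one before it is completed fails the run):
1. the knob is turned up against its end stop (contact force between lock_cam and anything else above 2 N and value of joint lock_knob above 0.7 rad), for 0.1 s.
2. the hatch is slid fully open (value of joint hatch above 0.083 m), for 0.1 s.
At the end, for the whole second after the job is handed in: the hatch is fully open (at least 83 of its 90 mm) and at rest, with the knob still in the unlocked range (over 0.7 rad) (value of joint hatch above 0.083 m and value of joint lock_knob above 0.7 rad and not (velocity of joint hatch above 0.01 m/s) and not (velocity of joint hatch below -0.01 m/s)); the robot touches nothing.
It fails at once if the knob is forced against its end stop (over 25 N on the stop) (contact force between lock_cam and anything else above 25 N).
It fails at once if the knob is wrenched against its lock without the tabs fully in (over 40 N on the notches) (contact force between notches and anything else above 40 N).
It fails at once if a medicine pack or other thing is moved by over 20 mm (distance of any of carton_top, carton_side, pill_bottle, carton_pink, carton_tall, white_jar, cup from where it was at the start of the episode above 0.02 m).
It also fails if it takes over 64 s, if anything falls off the work surface, if the arm or the gripper's body presses on something with over 40 N, if the wrist force passes 120 N, or if a joint passes its speed limit or range.

ROBOT

A 7-joint arm with a two-finger parallel gripper is mounted at the origin on the work surface. World frame = base frame: x ahead of the robot, y to its left, z up, the work surface at z = 0. Lengths are in m, angles in rad, forces in N, time in s.
With the tool pointing down it reaches from about 0.4 to 0.85 m from the base axis. Payload 10.4 kg.
Tool frame: the origin (TCP) lies at the very end of the fingers, on their centre line; the grasp point (between the pads) lies r.hold_point_z behind it (r.hold_point_z is the distance from the TCP to the grasp point, in m); z points along the fingers, y is the direction in which the jaws open and shut (so a half turn about z gives the same grasp; the last joint's range is limited). The gripper opens to 87 mm and grips with 3 to 60 N. Pads are 19 mm wide; open, the fingers measure 117 mm over their backs; the gripper's body (75 mm by 190 mm) begins 51 mm behind the grasp point.
Start: joints at [1.169, 0.332, -0.065, 1.46, 0.022, 1.35, -0.088], TCP at [0.231, -0.581, 0.223] pointing down, gripper open.
Joint ranges: [-2.6, 2.6], [-0.5, 2.12], [-1.47, 1.34], [0.16, 2.42], [-1.27, 4.41], [0.06, 2.06], [-2.6, 2.6]. Speed limits (rad/s): [2.22, 2.22, 2.79, 2.79, 3.14, 3.14, 3.14].

INTERFACE

Orientations are given as a unit quaternion [x, y, z, w].
In Python, from bench import r gives the robot as it stands.
- The arm moves only by the tool send_rows, never from a script. Its argument "commands" is a list of rows, each a list of 7 numbers: the shift along the world's x, y, z normalised to -1 to 1, where 1 is 0.03 m, then the turn, a rotation vector about the world's x, y, z normalised to -1 to 1, where 1 is 5 degrees, then the gripper command: -1 is fully open, 1 is shut, values between are in proportion. In form: [[tx, ty, tz, ax, ay, az, jaw], ...]. A call has 1 to 10 rows; each row shifts and turns the pose as measured when the row begins; what a row does not reach is not made up. A row lasts 1/12 s, in which the tool goes at most 41.7 mm and 7.16 degrees, less where a joint would pass 70% of its speed; a pose out of reach is approached as far as the arm can. A call with a number of a shift or a turn outside -1 to 1 is refused whole. A call with a gripper value outside its range is refused whole. The fingers move at their own pace and stop on an object; "grip_force" is the grip in N (left out, the last holds). Time passes only in rows, so rows that do not move let the fingers close. It gives the time, the measured TCP pose, the force and the opening at its end, in the units of the state.
- r.read_state(): the state, without advancing time (a new reading comes with each control period).
- r.camera(name): name is "side" or "top" or "wrist"; returns the picture (420x560x3 uint8, blue, green, red); there is no depth.
- r.calibration(name): a dict with "K" (3x3 intrinsics, pixels), "dist" ([k1, k2, p1, p2, k3] as OpenCV has them; the pictures are not rectified), "R" (3x3) and "t" (3): a world point X has camera coordinates R X + t; the wrist camera has in their place "mount" (4x4, takes a point from camera to tool coordinates, whose origin is the TCP and whose axes are the flange's). Camera axes: x right, y down, z forward; pixel columns grow to the right and rows downward; lengths in m; the calibration is good to about 2 mm. A picture is of the moment at which its call begins: read the wrist's pose just before it. calibration takes no time and is no camera call.
- r.close_job(): hands the job in, once; it reports no verdict.
The state is a dict: "time": time; "joint_positions": joint angles; "joint_vel": joint speeds; "joint_torque": joint torques, N m; "ee_pos": TCP position; "eef_rot": TCP orientation; "ft_force": force on the tool from outside, world axes, zero at the start; "torque": the same for the moment, N m; "width": finger opening in m.
Only numpy, scipy, OpenCV 4.12 (cv2) and the standard library are available. Lean on these libraries where they do the work, as an engineer would, in place of code of your own. Each camera call takes 0.05 s, during which the arm holds its last target.

## Working session

There is one attempt and no reset: what is moved stays moved. The work goes in short steps, Python scripts to look and compute and a tool call to move; the robot and the scene stay as the last step left them, time stands still between calls to the robot, and variables do not carry over. Pictures are saved under pics/ and viewed, and the job is handed in when it is done.

Besides the shell and the picture viewer there is one more tool, called after "Request:" as name([rows], argument=value, ...), one row to a line, values as JSON. send_rows: Moves the arm, as the interface text tells. Scaled input: -1 to 1 covers 0.03 m each way for a shift and 5 degrees each way for a turn. Its arguments: {"type":"object","properties":{"commands":{"type":"array"},"grip_force":{"type":"number"}},"required":["commands"]}

```bash
ls; mkdir -p pics; python3 - <<'E'
from bench import r
import cv2,numpy as np
s=r.read_state()
for k,v in s.items(): print(k,np.round(v,4))
print(r.hold_point_z)
for n in ["side","top","wrist"]:
    cv2.imwrite(f"pics/a_{n}.png",r.camera(n))
    print(n,{k:np.round(v,3).tolist() for k,v in r.calibration(n).items()})
E
```

```text
pics
time 0.0
joint_positions [ 1.1694  0.3329 -0.0647  1.461   0.0216  1.3499 -0.0885]
joint_vel [ 0.002   0.0009 -0.0015 -0.0023  0.0006 -0.0014 -0.0009]
joint_torque [-1.00000e-03 -6.23261e+01  2.39000e-02 -3.89894e+01 -6.14000e-02
  3.98000e-02  2.00000e-04]
ee_pos [ 0.231  -0.5803  0.2218]
eef_rot [ 9.821e-01  1.883e-01 -1.000e-04 -7.000e-04]
ft_force [-0.6446 -0.1632  0.1563]
torque [-0.0103 -0.0257  0.026 ]
width 0.0869
0.0187
side {'K': [[429.14, 0.0, 278.938], [0.0, 429.14, 202.219], [0.0, 0.0, 1.0]], 'dist': [-0.098, 0.0, 0.0, 0.0, 0.0], 'R': [[-0.851, -0.525, -0.014], [-0.391, 0.65, -0.651], [0.351, -0.549, -0.759]], 't': [0.471, 0.287, 1.26]}
top {'K': [[398.718, 0.0, 282.921], [0.0, 398.718, 209.289], [0.0, 0.0, 1.0]], 'dist': [-0.023, 0.0, 0.0, 0.0, 0.0], 'R': [[0.014, -1.0, 0.019], [-0.991, -0.017, -0.134], [0.135, -0.017, -0.991]], 't': [-0.027, 0.59, 1.076]}
wrist {'K': [[354.365, 0.0, 279.94], [0.0, 354.365, 212.117], [0.0, 0.0, 1.0]], 'dist': [-0.034, 0.0, 0.0, 0.0, 0.0], 'mount': [[-0.0, -0.958, -0.286, 0.078], [1.0, -0.0, -0.0, 0.0], [0.0, -0.286, 0.958, -0.162], [0.0, 0.0, 0.0, 1.0]]}
```

View pics/a_top.png

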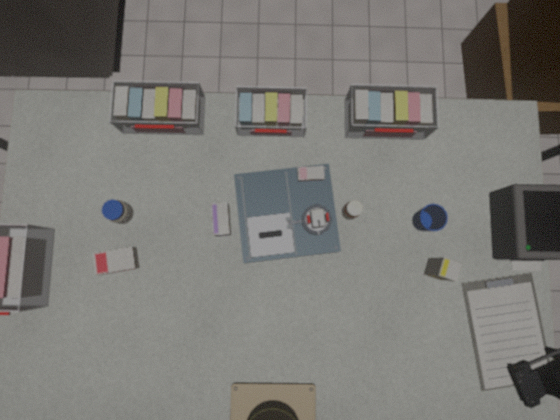

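View pics/a_side.png

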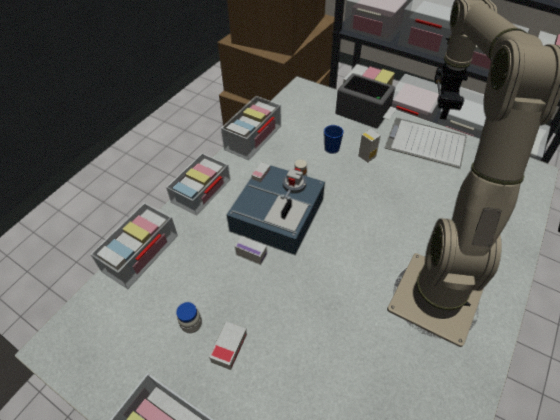

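View pics/a_wrist.png

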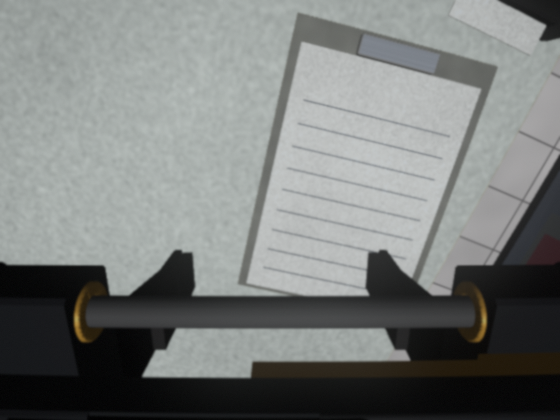

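```bash
cat > h.py <<'E'
import cv2,numpy as np
from bench import r
def ray(n,uv):
    c=r.calibration(n);K=np.array(c["K"]);d=np.array(c["dist"]);
    p=cv2.undistortPoints(np.array(uv,float).reshape(-1,1,2),K,d).reshape(-1,2)
    D=np.c_[p,np.ones(len(p))]
    if n=="wrist":
        from scipy.spatial.transform import Rotation as Ro
        s=r.read_state();T=np.eye(4);T[:3,:3]=Ro.from_quat(s["eef_rot"]).as_matrix();T[:3,3]=s["ee_pos"]
        M=T@np.array(c["mount"]);return M[:3,3],D@M[:3,:3].T
    R=np.array(c["R"]);t=np.array(c["t"]);return -R.T@t,D@R
def onplane(n,uv,z):
    o,d=ray(n,uv);return o+d*((z-o[2])/d[:,2])[:,None]
E
python3 - <<'E'
import cv2
for n,(x,y,w,h) in {"top":(205,145,180,135),"side":(205,145,150,125)}.items():
    i=cv2.imread(f"pics/a_{n}.png")[y:y+h,x:x+w]
    cv2.imwrite(f"pics/az_{n}.png",cv2.resize(i,None,fx=4.4,fy=4.4,interpolation=cv2.INTER_CUBIC))
E
```

```text
(no output)
```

View pics/az_top.png

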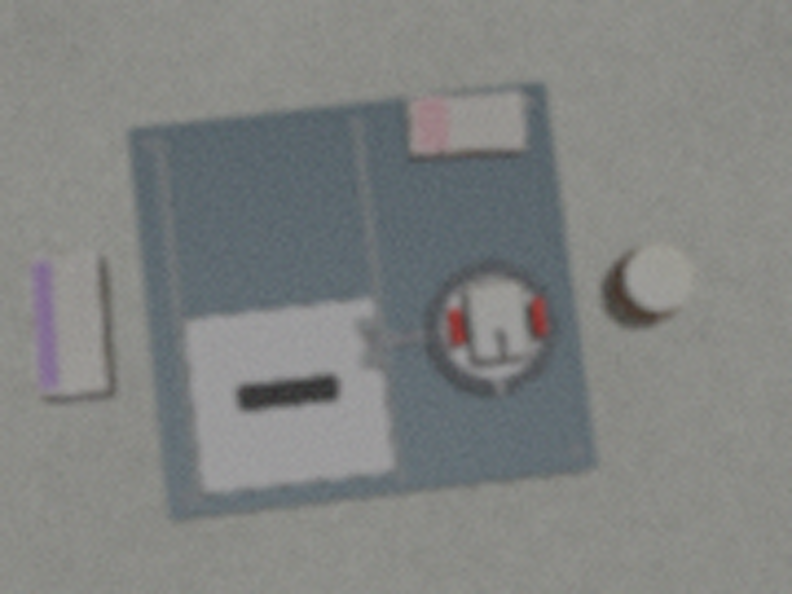

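View pics/az_side.png

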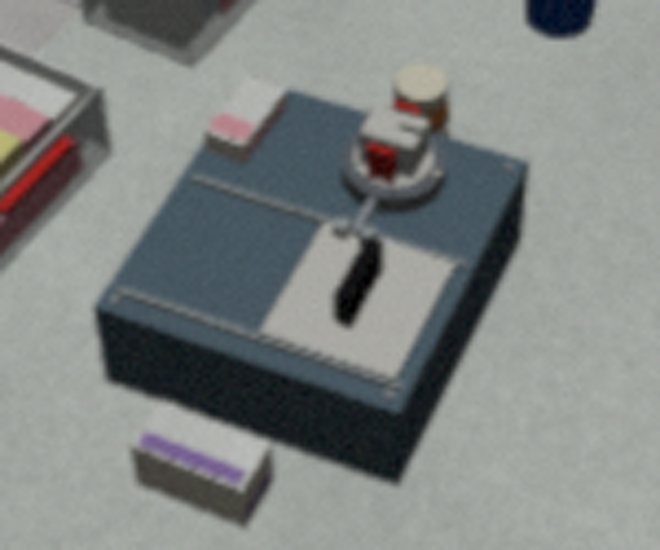

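```bash
python3 - <<'E'
from h import *
C=np.array([[133,130],[545,84],[596,468],[172,520]])/4.4+[205,145]
P=onplane("top",C,0.09);print(P.round(4))
c=P.mean(0);d1=(P[0]-P[1]+P[3]-P[2])/2; d2=(P[0]-P[3]+P[1]-P[2])/2
y=np.arctan2(-d1[0],d1[1]);y2=np.arctan2(d2[1],d2[0])
print(c,y,y2,np.linalg.norm(d1),np.linalg.norm(d2))
Yaw=(y+y2)/2;R=np.array([[np.cos(Yaw),-np.sin(Yaw)],[np.sin(Yaw),np.cos(Yaw)]])
print("knob",c[:2]+R@[-.03,-.075],"rib?")
i=cv2.imread("pics/a_top.png").astype(int)
B,G,Rr=i[...,0],i[...,1],i[...,2]
m=((Rr-G>50)&(Rr-B>50)).astype(np.uint8); n,l,st,ce=cv2.connectedComponentsWithStats(m)
for k in range(1,n):
    if st[k,4]>5 and 290<ce[k,0]<345 and 190<ce[k,1]<240: print("red",ce[k],st[k,4],onplane("top",ce[k],.13))
m=np.zeros(B.shape,np.uint8);m[195:265,240:300]=(i.max(2)<75)[195:265,240:300]
n,l,st,ce=cv2.connectedComponentsWithStats(m)
for k in range(1,n):
    if st[k,4]>20: print("rib",ce[k],st[k],onplane("top",ce[k],.125))
E
```

```text
[[ 0.676   0.1133  0.09  ]
 [ 0.7098 -0.1401  0.09  ]
 [ 0.4739 -0.1705  0.09  ]
 [ 0.4393  0.0829  0.09  ]]
[ 0.57477426 -0.02861713  0.09      ] 0.13415869106309525 0.12800372502234625 0.2556925515520027 0.2382388789078394
knob [ 0.55483459 -0.1068949 ] rib?
red [327.  216.5] 20 [[ 0.56136344 -0.12972645  0.13      ]]
red [308.31578947 218.57894737] 19 [[ 0.55519655 -0.08165099  0.13      ]]
rib [269.95   233.7875] [260 231  21   6  80] [[0.51495724 0.01608715 0.125     ]]
```

Request:
send_rows([
  [0.6,0.9,0.3,0,0,-0.18,-1],
  [0.6,0.9,0.3,0,0,-0.18,-1],
  [0.6,0.9,0,0,0,-0.18,-1],
  [0.6,0.9,0,0,0,-0.18,-1],
  [0.6,0.9,0,0,0,-0.18,-1],
  [0.6,0.9,0,0,0,-0.18,-1],
  [0.6,0.9,0,0,0,-0.18,-1],
  [0.6,0.9,0,0,0,-0.18,-1],
  [0.6,0.9,0,0,0,-0.18,-1],
  [0.6,0.9,0,0,0,-0.18,-1],
])

```text
time: 0.98
ee_pos: [0.4082, -0.3027, 0.2369]
eef_rot: [0.995, 0.1, -0.003, -0.002]
ft_force: [0.4, -1.4, 0.5]
width: 0.0869
```

Request:
send_rows([
  [0.65,0.85,0,0,0,-0.1,-1],
  [0.65,0.85,0,0,0,-0.1,-1],
  [0.65,0.85,0,0,0,-0.1,-1],
  [0.65,0.85,0,0,0,-0.1,-1],
  [0.65,0.85,0,0,0,-0.1,-1],
  [0.65,0.85,0,0,0,-0.1,-1],
  [0.65,0.85,0,0,0,-0.1,-1],
  [0.2,0.3,0,0,0,0,-1],
  [0,0,0,0,0,0,-1],
])

```text
time: 1.73
ee_pos: [0.5573, -0.0966, 0.2359]
eef_rot: [0.997, 0.072, -0.003, -0.003]
ft_force: [-0.4, -0.3, 0.4]
width: 0.087
```

```bash
python3 - <<'E'
from h import *
s=r.read_state()
for k in["time","joint_positions","ee_pos","eef_rot","ft_force","torque"]: print(k,np.round(s[k],4))
i=r.camera("wrist");cv2.imwrite("pics/b_w.png",i)
i=i.astype(int);B,G,Rr=i[...,0],i[...,1],i[...,2]
m=((Rr-G>50)&(Rr-B>50)).astype(np.uint8); n,l,st,ce=cv2.connectedComponentsWithStats(m)
for k in range(1,n):
    if st[k,4]>30: print("red",ce[k],st[k])
E
```

```text
time 1.7333
joint_positions [ 0.4984  0.2361 -0.4741  1.5751  0.103   1.3639 -1.4141]
ee_pos [ 0.5573 -0.0966  0.2359]
eef_rot [ 0.9974  0.0715 -0.0032 -0.0034]
ft_force [-0.397  -0.3047  0.3732]
torque [ 0.0258  0.0447 -0.0032]
red [261.81092437 215.25630252] [258 201   9  29 238]
red [324.9214876  215.91322314] [321 202   9  29 242]
```

View pics/b_w.png

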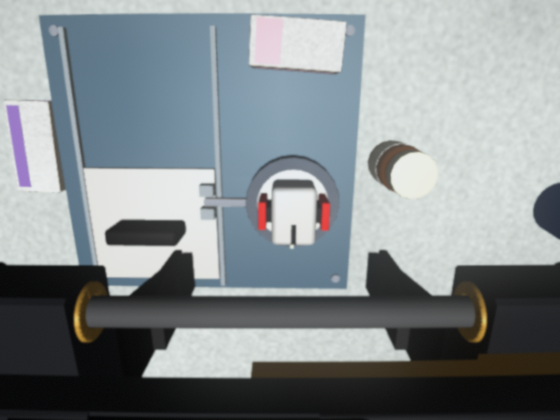

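```bash
python3 - <<'E'
from h import *
for z in (.127,.135,.143): 
    P=onplane("wrist",[[261.8,215.3],[324.9,215.9]],z);print(z,P.round(4).tolist(),P.mean(0).round(4),np.linalg.norm(P[0]-P[1]),np.arctan2(-(P[0]-P[1])[0],(P[0]-P[1])[1]))
# core top corners z .146
P=onplane("wrist",[[273.5,183],[314.5,183]],.146);print(P)
# hatch corners z .09 approx ; box corners visible
P=onplane("wrist",[[41,16],[364,15],[348,289]],.09);print(P.round(4))
d=P[0]-P[1];print(np.linalg.norm(d),np.arctan2(-d[0],d[1]));d=P[1]-P[2];print(np.linalg.norm(d),np.arctan2(d[1],d[0]))
# rib top face
P=onplane("wrist",[[118,221],[185,222]],.1295);print(P.round(4))
o,_=ray("wrist",[[280,212]]);print("cam",o)
E
```

```text
0.127 [[0.5482, -0.0836, 0.127], [0.555, -0.1337, 0.127]] [ 0.5516 -0.1087  0.127 ] 0.050537704333128604 0.1347544100714199
0.135 [[0.5507, -0.0838, 0.135], [0.5573, -0.1324, 0.135]] [ 0.554  -0.1081  0.135 ] 0.04904361526138328 0.1347544100714197
0.143 [[0.5533, -0.0839, 0.143], [0.5597, -0.131, 0.143]] [ 0.5565 -0.1074  0.143 ] 0.04754952618963798 0.13475441007142175
[[ 0.57984159 -0.08919695  0.146     ]
 [ 0.58411009 -0.11858076  0.146     ]]
[[ 0.6763  0.1132  0.09  ]
 [ 0.711  -0.1412  0.09  ]
 [ 0.4738 -0.1757  0.09  ]]
0.2567239921629452 0.13539410006079347
0.23970522031077754 0.14420493497508638
[[ 0.5274  0.0306  0.1295]
 [ 0.5345 -0.0234  0.1295]]
cam [ 0.63505134 -0.08786706  0.39760076]
```

```bash
python3 - <<'E'
import cv2
i=cv2.imread("pics/b_w.png")[145:265,90:350]
cv2.imwrite("pics/bz.png",cv2.resize(i,None,fx=3,fy=3,interpolation=cv2.INTER_CUBIC))
E
```

```text
(no output)
```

View pics/bz.png

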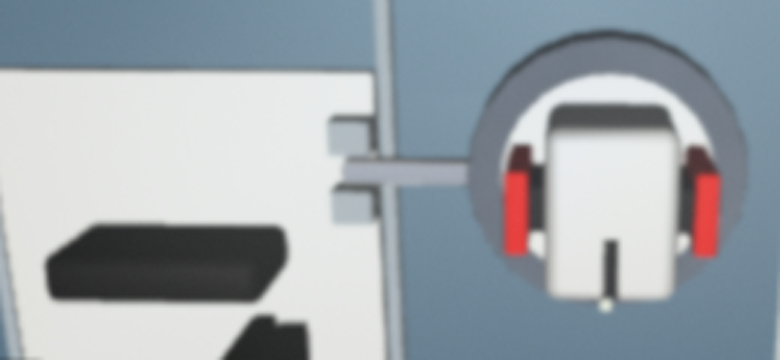

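Request:
send_rows([
  [0,0,0,0,0,1,-1],
  [0,0,0,0,0,1,-1],
  [0,0,0,0,0,1,-1],
  [0,0,0,0,0,1,-1],
  [0,0,0,0,0,1,-1],
  [0,0,0,0,0,1,-1],
  [0,0,0,0,0,1,-1],
  [0,0,0,0,0,1,-1],
  [0,0,0,0,0,1,-1],
  [0,0,0,0,0,1,-1],
])

```text
time: 2.62
ee_pos: [0.5473, -0.1184, 0.2345]
eef_rot: [0.87, 0.494, -0.009, 0.002]
ft_force: [0.1, 0.1, -0.1]
width: 0.0866
```

Request:
send_rows([
  [0,0,0,0,0,1,-1],
  [0,0,0,0,0,1,-1],
  [0,0,0,0,0,1,-1],
  [0,0,0,0,0,1,-1],
  [0,0,0,0,0,1,-1],
  [0,0,0,0,0,1,-1],
  [0,0,0,0,0,1,-1],
  [0,0,0,0,0,1,-1],
  [0,0,0,0,0,1,-1],
  [0,0,0,0,0,1,-1],
])

```text
time: 3.45
ee_pos: [0.5358, -0.1422, 0.2335]
eef_rot: [0.572, 0.82, -0.013, 0.008]
ft_force: [0.5, -0.5, -0.4]
width: 0.0867
```

Request:
send_rows([
  [0,0,0,0,0,1,-1],
  [0,0,0,0,0,1,-1],
  [0,0,0,0,0,1,-1],
  [0,0,0,0,0,1,-1],
  [0,0,0,0,0,1,-1],
  [0,0,0,0,0,1,-1],
  [0,0,0,0,0,1,-1],
  [0,0,0,0,0,1,-1],
  [0,0,0,0,0,1,-1],
  [0,0,0,0,0,1,-1],
])

```text
time: 4.28
ee_pos: [0.5231, -0.1653, 0.2321]
eef_rot: [0.162, 0.987, -0.015, 0.012]
ft_force: [0.4, 0.2, -0.8]
width: 0.087
```

```bash
cat > st.py <<'E'
from h import *
from scipy.spatial.transform import Rotation as Ro
KN=np.array([.556,-.1078]);Y=.135
def show():
    s=r.read_state();R=Ro.from_quat(s["eef_rot"]).as_matrix()
    yaw=np.arctan2(R[1,0],R[0,0]);z=R[:,2]
    c=np.cross(z,[0,0,-1])
    print("t",round(s["time"],2),"q",np.round(s["joint_positions"],3))
    print("pos",np.round(s["ee_pos"],4),"yaw",round(yaw,4),"tiltfix units",np.round(np.degrees(c)/5,3),"w",round(s["width"],4))
    f=np.array(s["ft_force"]);print("F",np.round(f,2),"F along tool x,y",np.round(R.T@f,2),"M",np.round(s["torque"],3))
    return s,R
if __name__=="__main__": show()
E
python3 st.py
```

```text
t 4.28 q [ 0.849  0.206 -0.729  1.645  0.173  1.322  1.336]
pos [ 0.5231 -0.1653  0.2321] yaw 2.816 tiltfix units [0.379 0.216 0.   ] w 0.087
F [ 0.36  0.16 -0.83] F along tool x,y [-0.26  0.29  0.83] M [ 0.188 -0.089  0.025]
```

Request:
send_rows([
  [0.2,0.35,0,0.06,0.04,0.9,-1],
  [0.2,0.35,0,0.06,0.04,0.9,-1],
  [0.2,0.35,0,0.06,0.04,0.9,-1],
  [0.2,0.35,0,0.06,0.04,0.9,-1],
  [0.2,0.35,0,0.06,0.04,0.9,-1],
  [0.2,0.35,0,0.06,0.04,0.8,-1],
  [0,0,0,0,0,0,-1],
  [0,0,0,0,0,0,-1],
])

```text
time: 4.95
ee_pos: [0.5509, -0.1196, 0.2307]
eef_rot: [-0.07, 0.998, -0.003, -0.001]
ft_force: [-0.1, -0.1, 0.6]
width: 0.0868
```

```bash
python3 st.py
```

```text
t 4.95 q [ 0.805  0.288 -0.808  1.581  0.217  1.365  1.684]
pos [ 0.5509 -0.1196  0.2307] yaw -3.0012 tiltfix units [ 0.065 -0.018  0.   ] w 0.0868
F [-0.05 -0.07  0.61] F along tool x,y [ 0.06 -0.06 -0.61] M [ 0.067 -0.149 -0.021]
```

Request:
send_rows([
  [0.17,0.39,0,0.06,0,-0.06,-1],
  [0,0,0,0,0,0,-1],
  [0,0,0,0,0,0,-1],
])

```text
time: 5.2
ee_pos: [0.5537, -0.1135, 0.2303]
eef_rot: [-0.061, 0.998, -0.002, -0.002]
ft_force: [0.9, 0.3, -0.4]
width: 0.0869
```

```bash
python3 - <<'E'
from st import *
s,R=show()
i=r.camera("wrist");cv2.imwrite("pics/c_w.png",i)
i=i.astype(int);B,G,Rr=i[...,0],i[...,1],i[...,2]
m=((Rr-G>60)&(Rr-B>60)&(Rr>170)).astype(np.uint8); n,l,st_,ce=cv2.connectedComponentsWithStats(m)
p=[]
for k in range(1,n):
    if st_[k,4]>30: print("red",ce[k],st_[k]);p.append(ce[k])
if len(p)==2:
    P=onplane("wrist",p,.143);print(P,P.mean(0));d=P[1]-P[0];print(np.arctan2(-d[0],d[1]))
cv2.imwrite("pics/cz.png",cv2.resize(i[130:280,190:390].astype(np.uint8),None,fx=3.5,fy=3.5,interpolation=cv2.INTER_CUBIC))
E
```

```text
t 5.2 q [ 0.791  0.294 -0.807  1.576  0.219  1.368  1.654]
pos [ 0.5537 -0.1135  0.2303] yaw -3.0187 tiltfix units [ 0.041 -0.037  0.   ] w 0.0869
F [ 0.87  0.27 -0.38] F along tool x,y [-0.89  0.17  0.38] M [ 0.08  -0.172  0.01 ]
red [256.95588235 223.35784314] [253 210   9  28 204]
red [321.96791444 222.86631016] [319 210   7  27 187]
[[ 0.55930911 -0.13042811  0.143     ]
 [ 0.55297006 -0.08260722  0.143     ]] [ 0.55613959 -0.10651767  0.143     ]
0.13178974611297647
```

View pics/cz.png

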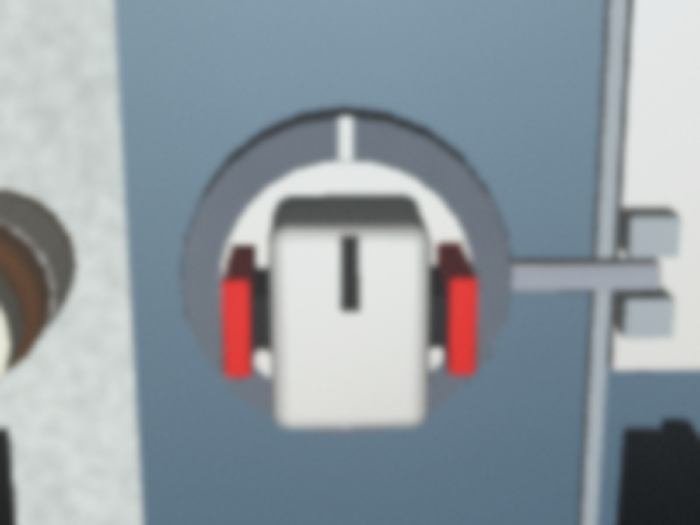

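Request:
send_rows([
  [0.12,0.3,0,0.03,-0.03,0.15,-1],
  [0,0,-0.5,0,0,0,-1],
  [0,0,-0.5,0,0,0,-1],
  [0,0,-0.5,0,0,0,-1],
  [0,0,-0.5,0,0,0,-1],
  [0,0,0,0,0,0,-1],
  [0,0,0,0,0,0,-1],
])

```text
time: 5.83
ee_pos: [0.5573, -0.1057, 0.1697]
eef_rot: [-0.067, 0.998, -0.002, 0.001]
ft_force: [0.3, 0.5, -0.2]
width: 0.0868
```

```bash
python3 st.py
```

```text
t 5.83 q [ 0.769  0.341 -0.8    1.658  0.259  1.249  1.62 ]
pos [ 0.5573 -0.1057  0.1697] yaw -3.0079 tiltfix units [0.037 0.032 0.   ] w 0.0868
F [ 0.26  0.46 -0.21] F along tool x,y [-0.32  0.42  0.21] M [ 0.068 -0.098 -0.023]
```

Request:
send_rows([
  [-0.05,-0.06,-0.5,0.02,0.02,0,-1],
  [0,0,-0.5,0,0,0,-1],
  [0,0,-0.5,0,0,0,-1],
  [0,0,-0.25,0,0,0,-1],
  [0,0,0,0,0,0,-1],
  [0,0,0,0,0,0,-1],
])

```text
time: 6.33
ee_pos: [0.5586, -0.1079, 0.1215]
eef_rot: [-0.067, 0.998, -0.002, 0.004]
ft_force: [0.5, -0.4, 1.4]
width: 0.0868
```

```bash
python3 st.py
```

```text
t 6.33 q [ 0.756  0.388 -0.783  1.712  0.3    1.157  1.594]
pos [ 0.5586 -0.1079  0.1215] yaw -3.0082 tiltfix units [0.04  0.091 0.   ] w 0.0868
F [ 0.5  -0.4   1.38] F along tool x,y [-0.45 -0.47 -1.37] M [ 0.126 -0.136 -0.038]
```

Request:
send_rows([
  [-0.09,0.03,-0.25,0.04,0.09,0,-1],
  [0,0,0,0,0,0,-1],
  [0,0,0,0,0,0,-1],
])

```text
time: 6.58
ee_pos: [0.557, -0.107, 0.1159]
eef_rot: [-0.067, 0.998, -0.0, 0.001]
ft_force: [0.6, -1.3, 0.1]
width: 0.0872
```

```bash
python3 st.py
```

```text
t 6.58 q [ 0.754  0.395 -0.781  1.716  0.302  1.153  1.591]
pos [ 0.557  -0.107   0.1159] yaw -3.0083 tiltfix units [0.005 0.027 0.   ] w 0.0872
F [ 0.62 -1.28  0.08] F along tool x,y [-0.45 -1.35 -0.08] M [ 0.089 -0.121 -0.029]
```

Request:
send_rows([
  [0,0,0,0,0,0,-0.2],
  [0,0,0,0,0,0,-0.2],
  [0,0,0,0,0,0,-0.2],
  [0,0,0,0,0,0,-0.2],
  [0,0,0,0,0,0,-0.2],
  [0,0,0,0,0,0,-0.2],
], grip_force=20)

```text
time: 7.08
ee_pos: [0.5577, -0.107, 0.1174]
eef_rot: [-0.067, 0.998, -0.001, 0.002]
ft_force: [-0.3, -0.7, 0.2]
width: 0.0564
```

```bash
python3 st.py
```

```text
t 7.08 q [ 0.754  0.394 -0.782  1.715  0.301  1.153  1.592]
pos [ 0.5577 -0.107   0.1174] yaw -3.0083 tiltfix units [0.011 0.048 0.   ] w 0.0564
F [-0.33 -0.67  0.18] F along tool x,y [ 0.41 -0.62 -0.18] M [ 0.15  -0.141  0.04 ]
```

Request:
send_rows([
  [-0.04,0,-0.08,0.01,0.03,0,-0.12],
  [0,0,0,0,0,0,-0.12],
  [0,0,0,0,0,0,-0.12],
])

```text
time: 7.33
ee_pos: [0.5571, -0.1063, 0.1154]
eef_rot: [-0.067, 0.998, 0.0, 0.001]
ft_force: [1.1, 0.5, 1.8]
width: 0.0495
```

```bash
python3 st.py
```

```text
t 7.33 q [ 0.753  0.396 -0.782  1.717  0.301  1.151  1.591]
pos [ 0.5571 -0.1063  0.1154] yaw -3.0077 tiltfix units [-0.006  0.031  0.   ] w 0.0495
F [1.07 0.48 1.76] F along tool x,y [-1.13  0.34 -1.76] M [ 0.094 -0.162 -0.03 ]
```

Request:
send_rows([
  [0,0,0,0,0,0,0.1],
  [0,0,0,0,0,0,0.1],
  [0,0,0,0,0,0,0.1],
  [0,0,0,0,0,0,0.1],
  [0,0,0,0,0,0,0.1],
], grip_force=25)

```text
time: 7.75
ee_pos: [0.557, -0.1062, 0.1157]
eef_rot: [-0.067, 0.998, 0.0, 0.001]
ft_force: [0.5, 0.4, 2.0]
width: 0.041
```

```bash
python3 st.py
```

```text
t 7.75 q [ 0.753  0.395 -0.782  1.717  0.301  1.152  1.591]
pos [ 0.557  -0.1062  0.1157] yaw -3.0076 tiltfix units [-0.004  0.03   0.   ] w 0.041
F [0.48 0.37 1.95] F along tool x,y [-0.53  0.31 -1.95] M [ 0.269 -0.175 -0.028]
```

Request:
send_rows([
  [0,0,0,0,0,-0.3,0.1],
  [0,0,0,0,0,-0.3,0.1],
])

```text
time: 7.92
ee_pos: [0.5571, -0.1062, 0.1156]
eef_rot: [-0.039, 0.999, 0.0, 0.001]
ft_force: [-0.7, 0.4, 2.9]
width: 0.0406
```

```bash
python3 st.py
```

```text
t 7.92 q [ 0.746  0.393 -0.772  1.717  0.296  1.15   1.54 ]
pos [ 0.5571 -0.1062  0.1156] yaw -3.0627 tiltfix units [-0.005  0.031  0.   ] w 0.0406
F [-0.72  0.36  2.89] F along tool x,y [ 0.69  0.42 -2.89] M [0.261 0.006 0.122]
```

Request:
send_rows([
  [0,0,0,0,0,-0.3,0.1],
  [0,0,0,0,0,-0.4,0.1],
  [0,0,0,0,0,-0.4,0.1],
])

```text
time: 8.17
ee_pos: [0.557, -0.1062, 0.1156]
eef_rot: [0.013, 1.0, 0.0, 0.001]
ft_force: [0.1, 0.2, 1.7]
width: 0.0407
```

```bash
python3 st.py
```

```text
t 8.17 q [ 0.732  0.387 -0.754  1.718  0.287  1.148  1.441]
pos [ 0.557  -0.1062  0.1156] yaw 3.1152 tiltfix units [-0.001  0.031  0.   ] w 0.0407
F [0.08 0.2  1.69] F along tool x,y [-0.08  0.21 -1.69] M [ 0.232 -0.048  0.09 ]
```

Request:
send_rows([
  [0,0,0,0,0,-0.5,0.1],
  [0,0,0,0,0,-0.5,0.1],
  [0,0,0,0,0,-0.5,0.1],
  [0,0,0,0,0,-0.5,0.1],
  [0,0,0,0,0,-0.5,0.1],
  [0,0,0,0,0,-0.5,0.1],
])

```text
time: 8.67
ee_pos: [0.5571, -0.1061, 0.1156]
eef_rot: [0.155, 0.988, -0.0, 0.001]
ft_force: [-0.0, 0.4, 2.3]
width: 0.0409
```

```bash
python3 st.py
```

```text
t 8.67 q [ 0.694  0.374 -0.705  1.72   0.265  1.142  1.171]
pos [ 0.5571 -0.1061  0.1156] yaw 2.8302 tiltfix units [0.011 0.031 0.   ] w 0.0409
F [-0.03  0.4   2.26] F along tool x,y [ 0.14  0.37 -2.26] M [ 0.21  -0.056  0.155]
```

Request:
send_rows([
  [0,0,0,0,0,-0.5,0.1],
  [0,0,0,0,0,-0.5,0.1],
  [0,0,0,0,0,-0.5,0.1],
  [0,0,0,0,0,-0.5,0.1],
  [0,0,0,0,0,-0.5,0.1],
  [0,0,0,0,0,-0.2,0.1],
])

```text
time: 9.17
ee_pos: [0.5571, -0.1061, 0.1156]
eef_rot: [0.282, 0.96, -0.001, 0.002]
ft_force: [-0.3, 1.0, 0.7]
width: 0.0406
```

```bash
python3 st.py
```

```text
t 9.17 q [ 0.659  0.364 -0.662  1.722  0.246  1.137  0.925]
pos [ 0.5571 -0.1061  0.1156] yaw 2.5709 tiltfix units [0.022 0.03  0.   ] w 0.0406
F [-0.28  0.98  0.7 ] F along tool x,y [ 0.76  0.68 -0.7 ] M [ 0.238 -0.118  0.068]
```

Request:
send_rows([
  [0,0,0,0,0,-0.12,0.1],
  [0,0,0,0,0,-0.12,0.1],
  [0,0,0,0,0,-0.12,0.1],
])

```text
time: 9.42
ee_pos: [0.5571, -0.1061, 0.1156]
eef_rot: [0.298, 0.955, -0.001, 0.002]
ft_force: [0.0, 1.3, 2.0]
width: 0.0407
```

```bash
python3 st.py
```

```text
t 9.42 q [ 0.654  0.363 -0.657  1.722  0.243  1.137  0.892]
pos [ 0.5571 -0.1061  0.1156] yaw 2.5365 tiltfix units [0.025 0.029 0.   ] w 0.0407
F [0.01 1.26 2.  ] F along tool x,y [ 0.7   1.04 -2.  ] M [ 0.161 -0.094  0.057]
```

Request:
send_rows([
  [0,0,0,0,0,-0.12,0.1],
  [0,0,0,0,0,-0.12,0.1],
  [0,0,0,0,0,-0.12,0.1],
])

```text
time: 9.67
ee_pos: [0.5571, -0.1061, 0.1157]
eef_rot: [0.314, 0.949, -0.001, 0.002]
ft_force: [0.2, 1.1, 2.2]
width: 0.0405
```

```bash
python3 st.py
```

```text
t 9.67 q [ 0.65   0.361 -0.651  1.722  0.241  1.136  0.86 ]
pos [ 0.5571 -0.1061  0.1157] yaw 2.5026 tiltfix units [0.026 0.029 0.   ] w 0.0405
F [0.16 1.07 2.16] F along tool x,y [ 0.5   0.95 -2.16] M [ 0.223 -0.084  0.097]
```

Turned 0.773 so far.

Request:
send_rows([
  [0,0,0,0,0,-0.12,0.1],
  [0,0,0,0,0,-0.12,0.1],
  [0,0,0,0,0,-0.12,0.1],
])

```text
time: 9.92
ee_pos: [0.5571, -0.1061, 0.1156]
eef_rot: [0.33, 0.944, -0.001, 0.002]
ft_force: [-0.0, 0.0, 0.9]
width: 0.0406
```

```bash
python3 st.py
```

```text
t 9.92 q [ 0.646  0.36  -0.646  1.722  0.238  1.136  0.827]
pos [ 0.5571 -0.1061  0.1156] yaw 2.468 tiltfix units [0.025 0.028 0.   ] w 0.0406
F [-0.02  0.04  0.87] F along tool x,y [ 0.04  0.01 -0.87] M [ 0.234 -0.111  0.08 ]
```

Request:
send_rows([
  [0,0,0,0,0,-0.1,0.1],
  [0,0,0,0,0,-0.1,0.1],
  [0,0,0,0,0,-0.1,0.1],
])

```text
time: 10.17
ee_pos: [0.5571, -0.106, 0.1156]
eef_rot: [0.344, 0.939, -0.001, 0.001]
ft_force: [0.4, 0.0, 2.2]
width: 0.0406
```

```bash
python3 st.py
```

```text
t 10.17 q [ 0.642  0.359 -0.641  1.722  0.236  1.135  0.799]
pos [ 0.5571 -0.106   0.1156] yaw 2.4388 tiltfix units [0.026 0.027 0.   ] w 0.0406
F [0.37 0.   2.19] F along tool x,y [-0.29  0.24 -2.19] M [ 0.21  -0.102  0.127]
```

Request:
send_rows([
  [0,0,0,0,0,-0.1,0.1],
  [0,0,0,0,0,-0.1,0.1],
  [0,0,0,0,0,-0.1,0.1],
])

```text
time: 10.42
ee_pos: [0.5571, -0.1061, 0.1156]
eef_rot: [0.358, 0.934, -0.001, 0.001]
ft_force: [-0.1, 0.8, 2.0]
width: 0.0407
```

```bash
python3 st.py
```

```text
t 10.42 q [ 0.638  0.358 -0.636  1.722  0.234  1.135  0.772]
pos [ 0.5571 -0.1061  0.1156] yaw 2.4098 tiltfix units [0.027 0.026 0.   ] w 0.0407
F [-0.08  0.84  1.97] F along tool x,y [ 0.62  0.57 -1.97] M [ 0.293 -0.079  0.16 ]
```

Request:
send_rows([
  [0,0,0,0,0,-0.1,0.1],
  [0,0,0,0,0,-0.1,0.1],
])

```text
time: 10.58
ee_pos: [0.5571, -0.106, 0.1156]
eef_rot: [0.367, 0.93, -0.001, 0.001]
ft_force: [0.4, 1.3, 2.3]
width: 0.0411
```

```bash
python3 st.py
```

```text
t 10.58 q [ 0.635  0.358 -0.633  1.722  0.233  1.135  0.753]
pos [ 0.5571 -0.106   0.1156] yaw 2.3904 tiltfix units [0.027 0.026 0.   ] w 0.0411
F [0.36 1.32 2.33] F along tool x,y [ 0.63  1.22 -2.33] M [ 0.214 -0.044  0.145]
```

Not there yet (0.885).

Request:
send_rows([
  [0,0,0,0,0,-0.1,0.1],
  [0,0,0,0,0,-0.1,0.1],
  [0,0,0,0,0,-0.1,0.1],
])

```text
time: 10.83
ee_pos: [0.5572, -0.1061, 0.1157]
eef_rot: [0.38, 0.925, -0.001, 0.002]
ft_force: [-0.3, 1.1, 1.3]
width: 0.0406
```

```bash
python3 st.py
```

```text
t 10.83 q [ 0.632  0.357 -0.628  1.723  0.231  1.134  0.726]
pos [ 0.5572 -0.1061  0.1157] yaw 2.3613 tiltfix units [0.028 0.026 0.   ] w 0.0406
F [-0.32  1.14  1.32] F along tool x,y [ 1.03  0.58 -1.32] M [ 0.174 -0.077  0.11 ]
```

Request:
send_rows([
  [0,0,0,0,0,-0.1,0.1],
  [0,0,0,0,0,-0.1,0.1],
  [0,0,0,0,0,-0.1,0.1],
])

```text
time: 11.08
ee_pos: [0.5572, -0.106, 0.1156]
eef_rot: [0.394, 0.919, -0.001, 0.001]
ft_force: [-1.2, 0.4, 1.4]
width: 0.0406
```

```bash
python3 st.py
```

```text
t 11.08 q [ 0.628  0.356 -0.624  1.723  0.229  1.134  0.698]
pos [ 0.5572 -0.106   0.1156] yaw 2.3322 tiltfix units [0.029 0.025 0.   ] w 0.0406
F [-1.18  0.43  1.38] F along tool x,y [ 1.12 -0.56 -1.38] M [ 0.129 -0.052  0.09 ]
```

Request:
send_rows([
  [0,0,0,0,0,-0.1,0.1],
  [0,0,0,0,0,-0.1,0.1],
  [0,0,0,0,0,-0.1,0.1],
])

```text
time: 11.33
ee_pos: [0.5571, -0.106, 0.1156]
eef_rot: [0.407, 0.913, -0.001, 0.001]
ft_force: [-0.3, 0.0, 1.8]
width: 0.0407
```

```bash
python3 st.py
```

```text
t 11.33 q [ 0.624  0.355 -0.619  1.723  0.227  1.134  0.67 ]
pos [ 0.5571 -0.106   0.1156] yaw 2.3032 tiltfix units [0.03  0.024 0.   ] w 0.0407
F [-0.28  0.03  1.84] F along tool x,y [ 0.2  -0.19 -1.84] M [ 0.21  -0.076  0.087]
```

Request:
send_rows([
  [0,0,0,0,0,-0.1,0.1],
  [0,0,0,0,0,-0.1,0.1],
  [0,0,0,0,0,-0.1,0.1],
])

```text
time: 11.58
ee_pos: [0.5571, -0.106, 0.1156]
eef_rot: [0.42, 0.907, -0.001, 0.001]
ft_force: [-0.2, 1.2, 2.3]
width: 0.041
```

```bash
python3 st.py
```

```text
t 11.58 q [ 0.62   0.354 -0.615  1.723  0.225  1.133  0.643]
pos [ 0.5571 -0.106   0.1156] yaw 2.2741 tiltfix units [0.03  0.022 0.   ] w 0.041
F [-0.21  1.24  2.26] F along tool x,y [ 1.08  0.64 -2.26] M [ 0.2   -0.115  0.116]
```

Turned 1.00.

Request:
send_rows([
  [0,0,0,0,0,-0.1,0.1],
  [0,0,0,0,0,-0.1,0.1],
  [0,0,0,0,0,-0.1,0.1],
])

```text
time: 11.83
ee_pos: [0.5571, -0.106, 0.1156]
eef_rot: [0.433, 0.901, -0.001, 0.001]
ft_force: [0.4, -0.0, 2.4]
width: 0.0405
```

```bash
python3 st.py
```

```text
t 11.83 q [ 0.617  0.353 -0.61   1.723  0.223  1.133  0.615]
pos [ 0.5571 -0.106   0.1156] yaw 2.245 tiltfix units [0.03  0.022 0.   ] w 0.0405
F [ 0.38 -0.05  2.4 ] F along tool x,y [-0.28  0.27 -2.39] M [ 0.137 -0.054  0.116]
```

Request:
send_rows([
  [0,0,0,0,0,-0.1,0.1],
  [0,0,0,0,0,-0.1,0.1],
  [0,0,0,0,0,-0.1,0.1],
])

```text
time: 12.08
ee_pos: [0.5571, -0.106, 0.1156]
eef_rot: [0.446, 0.895, -0.001, 0.001]
ft_force: [0.3, 1.2, 2.5]
width: 0.0411
```

```bash
python3 st.py
```

```text
t 12.08 q [ 0.613  0.352 -0.605  1.723  0.221  1.133  0.587]
pos [ 0.5571 -0.106   0.1156] yaw 2.2159 tiltfix units [0.031 0.021 0.   ] w 0.0411
F [0.33 1.17 2.46] F along tool x,y [ 0.73  0.97 -2.46] M [ 0.135 -0.04   0.032]
```

Request:
send_rows([
  [0,0,0,0,0,-0.1,0.1],
  [0,0,0,0,0,-0.1,0.1],
  [0,0,0,0,0,-0.1,0.1],
])

```text
time: 12.33
ee_pos: [0.5572, -0.106, 0.1156]
eef_rot: [0.459, 0.888, -0.001, 0.001]
ft_force: [-0.7, 0.3, 2.4]
width: 0.0409
```

```bash
python3 st.py
```

```text
t 12.33 q [ 0.609  0.351 -0.601  1.723  0.219  1.132  0.559]
pos [ 0.5572 -0.106   0.1156] yaw 2.1868 tiltfix units [0.032 0.021 0.   ] w 0.0409
F [-0.7   0.35  2.42] F along tool x,y [ 0.68 -0.37 -2.42] M [ 0.188 -0.059  0.109]
```

Request:
send_rows([
  [0,0,0,0,0,-0.1,0.1],
  [0,0,0,0,0,-0.1,0.1],
  [0,0,0,0,0,-0.1,0.1],
])

```text
time: 12.58
ee_pos: [0.5572, -0.106, 0.1156]
eef_rot: [0.472, 0.881, -0.001, 0.001]
ft_force: [0.1, 0.2, 1.9]
width: 0.0407
```

```bash
python3 st.py
```

```text
t 12.58 q [ 0.605  0.35  -0.596  1.723  0.218  1.132  0.532]
pos [ 0.5572 -0.106   0.1156] yaw 2.1577 tiltfix units [0.033 0.02  0.   ] w 0.0407
F [0.13 0.16 1.89] F along tool x,y [ 0.06  0.2  -1.89] M [ 0.18  -0.104  0.102]
```

Request:
send_rows([
  [0,0,0,0,0,-0.1,0.1],
  [0,0,0,0,0,-0.1,0.1],
  [0,0,0,0,0,-0.1,0.1],
])

```text
time: 12.83
ee_pos: [0.5572, -0.106, 0.1156]
eef_rot: [0.485, 0.874, -0.001, 0.001]
ft_force: [-1.1, 0.5, 2.2]
width: 0.0406
```

```bash
python3 st.py
```

```text
t 12.83 q [ 0.602  0.349 -0.592  1.724  0.216  1.132  0.504]
pos [ 0.5572 -0.106   0.1156] yaw 2.1286 tiltfix units [0.033 0.019 0.   ] w 0.0406
F [-1.05  0.52  2.21] F along tool x,y [ 0.99 -0.62 -2.21] M [ 0.166 -0.054  0.164]
```

Request:
send_rows([
  [0,0,0,0,0,-0.1,0.1],
  [0,0,0,0,0,-0.1,0.1],
])

```text
time: 13.0
ee_pos: [0.5572, -0.106, 0.1156]
eef_rot: [0.494, 0.87, -0.001, 0.001]
ft_force: [-0.4, 1.5, 2.4]
width: 0.0412
```

```bash
python3 st.py; python3 - <<'E'
from st import *
cv2.imwrite("pics/d_w.png",r.camera("wrist"))
E
```

```text
t 13.0 q [ 0.599  0.349 -0.588  1.724  0.214  1.131  0.485]
pos [ 0.5572 -0.106   0.1156] yaw 2.1092 tiltfix units [0.034 0.018 0.   ] w 0.0412
F [-0.44  1.54  2.37] F along tool x,y [ 1.54  0.41 -2.37] M [ 0.218 -0.116  0.098]
```

View pics/d_w.png

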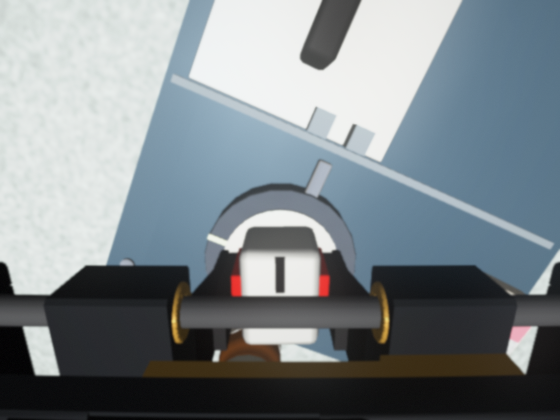

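Request:
send_rows([
  [0,0,0,0,0,-0.1,0.1],
  [0,0,0,0,0,-0.1,0.1],
  [0,0,0,0,0,-0.1,0.1],
])

```text
time: 13.3
ee_pos: [0.5572, -0.106, 0.1156]
eef_rot: [0.506, 0.862, -0.001, 0.001]
ft_force: [0.2, 1.1, 2.4]
width: 0.0407
```

```bash
python3 st.py
```

```text
t 13.3 q [ 0.596  0.348 -0.584  1.724  0.213  1.131  0.458]
pos [ 0.5572 -0.106   0.1156] yaw 2.0803 tiltfix units [0.034 0.017 0.   ] w 0.0407
F [0.21 1.09 2.38] F along tool x,y [ 0.84  0.72 -2.39] M [ 0.191 -0.14   0.182]
```

Request:
send_rows([
  [0,0,0,0,0,-0.1,0.1],
  [0,0,0,0,0,-0.1,0.1],
])

```text
time: 13.47
ee_pos: [0.5572, -0.106, 0.1156]
eef_rot: [0.514, 0.857, -0.001, 0.001]
ft_force: [0.4, 0.6, 2.3]
width: 0.0407
```

```bash
python3 st.py
```

```text
t 13.47 q [ 0.593  0.347 -0.581  1.724  0.211  1.131  0.439]
pos [ 0.5572 -0.106   0.1156] yaw 2.0608 tiltfix units [0.034 0.017 0.   ] w 0.0407
F [0.43 0.62 2.26] F along tool x,y [ 0.34  0.68 -2.26] M [ 0.168 -0.11   0.103]
```

Request:
send_rows([
  [0,0,0,0,0,-0.1,0.1],
  [0,0,0,0,0,-0.1,0.1],
  [0,0,0,0,0,-0.1,0.1],
])

```text
time: 13.72
ee_pos: [0.5572, -0.106, 0.1156]
eef_rot: [0.527, 0.85, -0.001, 0.001]
ft_force: [-0.7, -0.5, 1.9]
width: 0.0402
```

```bash
python3 st.py
```

```text
t 13.72 q [ 0.589  0.347 -0.576  1.724  0.209  1.131  0.411]
pos [ 0.5572 -0.106   0.1156] yaw 2.0316 tiltfix units [0.035 0.016 0.   ] w 0.0402
F [-0.71 -0.53  1.86] F along tool x,y [-0.16 -0.87 -1.86] M [ 0.17  -0.131  0.138]
```

Turned 1.244.

Request:
send_rows([
  [0,0,0,0,0,-0.1,0.1],
  [0,0,0,0,0,-0.1,0.1],
  [0,0,0,0,0,-0.1,0.1],
])

```text
time: 13.97
ee_pos: [0.5572, -0.106, 0.1157]
eef_rot: [0.539, 0.842, -0.001, 0.001]
ft_force: [-0.3, 1.2, 2.1]
width: 0.0403
```

```bash
python3 st.py
```

```text
t 13.97 q [ 0.586  0.346 -0.572  1.724  0.208  1.13   0.384]
pos [ 0.5572 -0.106   0.1157] yaw 2.0027 tiltfix units [0.035 0.016 0.   ] w 0.0403
F [-0.29  1.23  2.07] F along tool x,y [ 1.23  0.25 -2.08] M [ 0.151 -0.078  0.067]
```

Request:
send_rows([
  [0,0,0,0,0,-0.1,0.1],
  [0,0,0,0,0,-0.1,0.1],
  [0,0,0,0,0,-0.1,0.1],
])

```text
time: 14.22
ee_pos: [0.5572, -0.106, 0.1156]
eef_rot: [0.551, 0.834, -0.001, 0.001]
ft_force: [1.1, 1.1, 2.2]
width: 0.0412
```

```bash
python3 st.py
```

```text
t 14.22 q [ 0.582  0.345 -0.567  1.724  0.206  1.13   0.356]
pos [ 0.5572 -0.106   0.1156] yaw 1.9736 tiltfix units [0.036 0.015 0.   ] w 0.0412
F [1.07 1.06 2.16] F along tool x,y [ 0.55  1.4  -2.16] M [ 0.134 -0.098  0.103]
```

Request:
send_rows([
  [0,0,0,0,0,-0.1,0.1],
  [0,0,0,0,0,-0.1,0.1],
  [0,0,0,0,0,-0.1,0.1],
])

```text
time: 14.47
ee_pos: [0.5572, -0.106, 0.1156]
eef_rot: [0.563, 0.826, -0.001, 0.001]
ft_force: [0.1, 0.7, 1.6]
width: 0.0407
```

```bash
python3 st.py
```

```text
t 14.47 q [ 0.578  0.344 -0.563  1.724  0.204  1.13   0.328]
pos [ 0.5572 -0.106   0.1156] yaw 1.9447 tiltfix units [0.037 0.013 0.   ] w 0.0407
F [0.12 0.66 1.6 ] F along tool x,y [ 0.56  0.35 -1.6 ] M [ 0.168 -0.063  0.2  ]
```

Request:
send_rows([
  [0,0,0,0,0,-0.08,0.1],
  [0,0,0,0,0,-0.08,0.1],
])

```text
time: 14.63
ee_pos: [0.5572, -0.106, 0.1156]
eef_rot: [0.57, 0.822, -0.001, 0.001]
ft_force: [0.1, 1.0, 1.5]
width: 0.0404
```

```bash
python3 st.py
```

```text
t 14.63 q [ 0.576  0.344 -0.56   1.724  0.203  1.13   0.313]
pos [ 0.5572 -0.106   0.1156] yaw 1.9293 tiltfix units [0.038 0.012 0.   ] w 0.0404
F [0.09 0.98 1.46] F along tool x,y [ 0.88  0.43 -1.46] M [ 0.122 -0.083  0.236]
```

Request:
send_rows([
  [0,0,0,0,0,-0.1,0.1],
  [0,0,0,0,0,0,0.1],
])

```text
time: 14.8
ee_pos: [0.5572, -0.106, 0.1156]
eef_rot: [0.574, 0.819, -0.001, 0.001]
ft_force: [0.6, 0.8, 2.7]
width: 0.0407
```

```bash
python3 st.py
```

```text
t 14.8 q [ 0.575  0.343 -0.559  1.724  0.203  1.13   0.304]
pos [ 0.5572 -0.106   0.1156] yaw 1.9193 tiltfix units [0.04  0.012 0.   ] w 0.0407
F [0.62 0.78 2.73] F along tool x,y [ 0.51  0.85 -2.73] M [ 0.144 -0.093  0.298]
```

Request:
send_rows([
  [0,0,0,0,0,-0.08,0.1],
  [0,0,0,0,0,0,0.1],
  [0,0,0,0,0,0,0.1],
])

```text
time: 15.05
ee_pos: [0.5572, -0.106, 0.1156]
eef_rot: [0.577, 0.817, -0.001, 0.001]
ft_force: [-0.0, 0.1, 2.1]
width: 0.0405
```

```bash
python3 st.py
```

```text
t 15.05 q [ 0.574  0.343 -0.558  1.725  0.202  1.129  0.297]
pos [ 0.5572 -0.106   0.1156] yaw 1.9118 tiltfix units [0.041 0.011 0.   ] w 0.0405
F [-0.02  0.1   2.07] F along tool x,y [ 0.09  0.01 -2.07] M [ 0.123 -0.07   0.34 ]
```

Request:
send_rows([
  [0,0,0,0,0,0,-1],
  [0,0,0,0,0,0,-1],
  [0,0,0,0,0,0,-1],
  [0,0,0,0,0,0,-1],
  [0,0,0,0,0,0,-1],
  [0,0,0,0,0,0,-1],
])

```text
time: 15.55
ee_pos: [0.5566, -0.1064, 0.1149]
eef_rot: [0.577, 0.817, -0.001, 0.001]
ft_force: [0.2, 0.9, -0.5]
width: 0.0731
```

```bash
python3 st.py
```

```text
t 15.55 q [ 0.574  0.344 -0.557  1.725  0.202  1.129  0.296]
pos [ 0.5566 -0.1064  0.1149] yaw 1.9107 tiltfix units [ 0.04  -0.003  0.   ] w 0.0731
F [ 0.17  0.85 -0.53] F along tool x,y [0.75 0.45 0.53] M [ 0.014 -0.147 -0.016]
```

Request:
send_rows([
  [0,0,0.5,0,0,0,-1],
  [0,0,0.7,0,0,0,-1],
  [0,0,0.7,0,0,0,-1],
  [0,0,0.7,0,0,0,-1],
  [0,0,0.5,0,0,0,-1],
])

```text
time: 15.97
ee_pos: [0.5528, -0.1067, 0.2065]
eef_rot: [0.578, 0.816, -0.003, -0.004]
ft_force: [0.4, -0.4, -0.4]
width: 0.0867
```

Request:
send_rows([
  [-0.2,0.6,0,0,0,-0.4,-1],
  [-0.2,0.6,0,0,0,-0.4,-1],
  [-0.2,0.6,0,0,0,-0.4,-1],
  [-0.2,0.6,0,0,0,-0.4,-1],
  [-0.2,0.6,0,0,0,-0.4,-1],
  [-0.2,0.6,0,0,0,-0.35,-1],
  [0,0,0,0,0,0,-1],
  [0,0,0,0,0,0,-1],
])

```text
time: 16.63
ee_pos: [0.5163, 0.0034, 0.2112]
eef_rot: [0.664, 0.748, -0.002, -0.001]
ft_force: [-0.3, -0.5, 0.6]
width: 0.0871
```

```bash
python3 - <<'E'
from st import *
show()
i=r.camera("wrist")
cv2.imwrite("pics/e_w.png",i)
E
```

```text
t 16.63 q [ 0.48   0.152 -0.627  1.731  0.095  1.293 -0.05 ]
pos [0.5163 0.0034 0.2112] yaw 1.6888 tiltfix units [ 0.03  -0.043  0.   ] w 0.0871
F [-0.32 -0.48  0.62] F along tool x,y [-0.44 -0.38 -0.61] M [-0.076 -0.139 -0.008]
```

View pics/e_w.png

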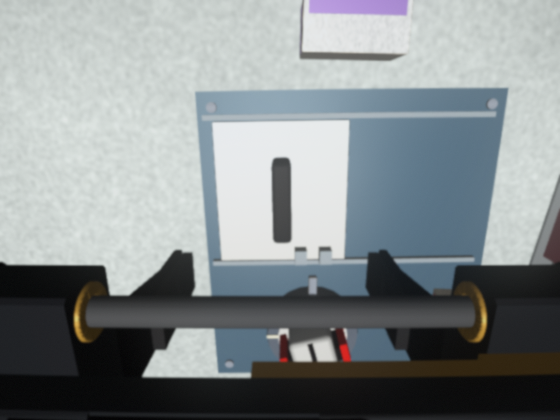

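```bash
python3 - <<'E'
from st import *
i=cv2.imread("pics/e_w.png")
m=np.zeros(i.shape[:2],np.uint8);m[140:252,230:330]=(i.max(2)<90)[140:252,230:330]
n,l,s,ce=cv2.connectedComponentsWithStats(m)
for k in range(1,n):
    if s[k,4]>100: print(s[k],ce[k])
cv2.imwrite("pics/ez.png",cv2.resize(i[140:260,210:360],None,fx=5,fy=5,interpolation=cv2.INTER_CUBIC))
x0,y0,w,h,_=s[1]
P=onplane("wrist",[[x0,y0+h-4],[x0+w,y0+h-4],[x0+w/2,y0+h]],.1295);print(P)
P=onplane("wrist",[[141,238]],.1295)
C=onplane("wrist",[[196,90],[507,88]],.09);print(C)
d=C[1]-C[0];print("yaw",np.arctan2(d[1],d[0]),np.linalg.norm(d))
E
```

```text
[ 273  159   17   83 1345] [281.22304833 199.5472119 ]
[[ 0.51176442 -0.01139066  0.1295    ]
 [ 0.52416244 -0.00989914  0.1295    ]
 [ 0.51833941 -0.01377115  0.1295    ]]
[[0.44083411 0.08590443 0.09      ]
 [0.67682657 0.11651637 0.09      ]]
yaw 0.12899545815910712 0.23796960812645707
```

View pics/ez.png

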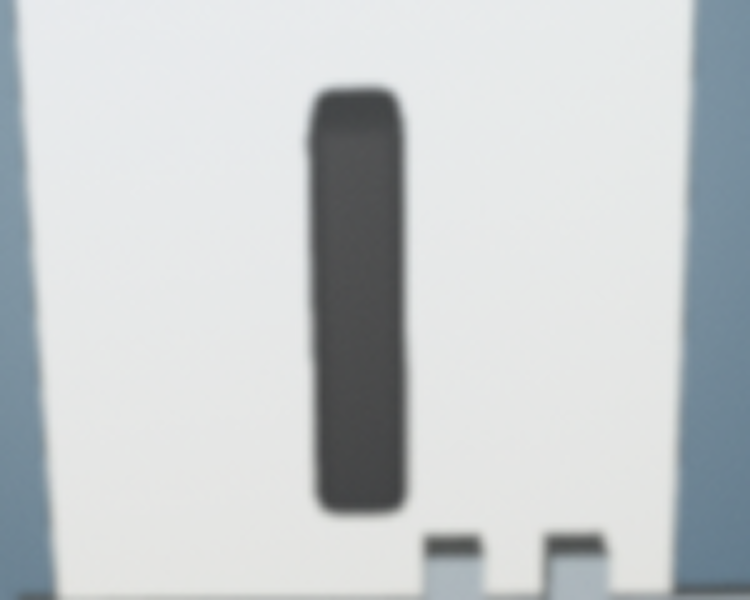

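Request:
send_rows([
  [-0.05,0.42,-0.4,0.03,-0.04,0.15,-1],
  [0,0,-0.6,0,0,0,-1],
  [0,0,-0.6,0,0,0,-1],
  [0,0,-0.4,0,0,0,-1],
  [0,0,0,0,0,0,-1],
  [0,0,0,0,0,0,-1],
])

```text
time: 17.18
ee_pos: [0.5165, 0.0118, 0.1495]
eef_rot: [0.66, 0.751, 0.0, 0.001]
ft_force: [0.1, 0.6, 0.6]
width: 0.087
```

```bash
python3 st.py
```

```text
t 17.18 q [ 0.46   0.205 -0.631  1.813  0.131  1.164 -0.085]
pos [0.5165 0.0118 0.1495] yaw 1.6989 tiltfix units [0.002 0.019 0.   ] w 0.087
F [0.08 0.58 0.62] F along tool x,y [ 0.57  0.15 -0.62] M [ 0.035 -0.09  -0.041]
```

Request:
send_rows([
  [-0.07,0.14,-0.5,0,0.02,0.05,-1],
  [0,0,-0.5,0,0,0,-1],
  [0,0,-0.4,0,0,0,-1],
  [0,0,0,0,0,0,-1],
  [0,0,0,0,0,0,-1],
])

```text
time: 17.6
ee_pos: [0.5172, 0.0135, 0.1097]
eef_rot: [0.66, 0.751, 0.001, 0.002]
ft_force: [-0.2, -0.2, 0.4]
width: 0.0874
```

```bash
python3 st.py
```

```text
t 17.6 q [ 0.445  0.25  -0.626  1.856  0.166  1.083 -0.115]
pos [0.5172 0.0135 0.1097] yaw 1.7 tiltfix units [0.007 0.048 0.   ] w 0.0874
F [-0.18 -0.24  0.39] F along tool x,y [-0.21 -0.21 -0.39] M [-0.043 -0.098 -0.031]
```

Request:
send_rows([
  [-0.1,0.08,-0.2,0,0.05,0,-1],
  [0,0,0,0,0,0,0.3],
  [0,0,0,0,0,0,0.3],
  [0,0,0,0,0,0,0.3],
  [0,0,0,0,0,0,0.3],
  [0,0,0,0,0,0,0.3],
  [0,0,0,0,0,0,0.3],
  [0,0,0,0,0,0,0.3],
], grip_force=10)

```text
time: 18.27
ee_pos: [0.5159, 0.0159, 0.1066]
eef_rot: [0.66, 0.751, 0.001, 0.002]
ft_force: [0.5, -0.4, 0.3]
width: 0.0481
```

```bash
python3 st.py
```

```text
t 18.27 q [ 0.441  0.251 -0.627  1.862  0.169  1.077 -0.122]
pos [0.5159 0.0159 0.1066] yaw 1.6994 tiltfix units [0.013 0.044 0.   ] w 0.0481
F [ 0.49 -0.4   0.3 ] F along tool x,y [-0.46  0.44 -0.3 ] M [-0.021 -0.093 -0.011]
```

Request:
send_rows([
  [-0.03,0,-0.1,0,0.04,0,0.8],
  [0,0,0,0,0,0,0.8],
  [0,0,0,0,0,0,0.8],
  [0,0,0,0,0,0,0.8],
  [0,0,0,0,0,0,0.8],
  [0,0,0,0,0,0,0.8],
  [0,0,0,0,0,0,0.8],
  [0,0,0,0,0,0,0.8],
], grip_force=12)

```text
time: 18.93
ee_pos: [0.5155, 0.0159, 0.1033]
eef_rot: [0.66, 0.751, 0.0, 0.001]
ft_force: [1.0, 0.4, 0.4]
width: 0.014
```

```bash
python3 st.py
```

```text
t 18.93 q [ 0.44   0.257 -0.626  1.864  0.171  1.073 -0.124]
pos [0.5155 0.0159 0.1033] yaw 1.6997 tiltfix units [0.009 0.015 0.   ] w 0.014
F [1.02 0.41 0.44] F along tool x,y [ 0.27  1.06 -0.44] M [-0.003 -0.268  0.131]
```

Request:
send_rows([
  [0.2,0.027,0,0,0,0,0.8],
  [0.3,0.04,0,0,0,0,0.8],
  [0.3,0.04,0,0,0,0,0.8],
], grip_force=20)

```text
time: 19.18
ee_pos: [0.5386, 0.019, 0.1033]
eef_rot: [0.66, 0.751, -0.002, -0.0]
ft_force: [-3.9, -0.0, 2.4]
width: 0.0136
```

```bash
python3 st.py
```

```text
t 19.18 q [ 0.413  0.311 -0.618  1.803  0.203  1.094 -0.147]
pos [0.5386 0.019  0.1033] yaw 1.6997 tiltfix units [ 0.028 -0.029  0.   ] w 0.0136
F [-3.91 -0.05  2.36] F along tool x,y [ 0.45 -3.89 -2.35] M [0.079 0.534 0.148]
```

Sliding freely (23 mm, ~4 N).

Request:
send_rows([
  [0.3,0.04,0,0,0,0,0.8],
  [0.3,0.04,0,0,0,0,0.8],
  [0.3,0.04,0,0,0,0,0.8],
  [0.3,0.04,0,0,0,0,0.8],
  [0.3,0.04,0,0,0,0,0.8],
  [0.2,0.027,0,0,0,0,0.8],
])

```text
time: 19.68
ee_pos: [0.5971, 0.0269, 0.1033]
eef_rot: [0.66, 0.751, -0.002, -0.0]
ft_force: [-3.9, -0.4, 5.1]
width: 0.014
```

```bash
python3 st.py
```

```text
t 19.68 q [ 0.351  0.433 -0.593  1.649  0.263  1.143 -0.182]
pos [0.5971 0.0269 0.1033] yaw 1.6992 tiltfix units [ 0.026 -0.033  0.   ] w 0.014
F [-3.93 -0.42  5.1 ] F along tool x,y [ 0.08 -3.97 -5.08] M [-0.074  0.497  0.175]
```

Slid 82 mm; the last few in small steps.

Request:
send_rows([
  [0.1,0.013,0,0,0,0,0.8],
  [0.1,0.013,0,0,0,0,0.8],
  [0.1,0.013,0,0,0,0,0.8],
])

```text
time: 19.93
ee_pos: [0.6049, 0.0279, 0.103]
eef_rot: [0.66, 0.751, -0.005, -0.003]
ft_force: [-34.8, -4.0, 27.0]
width: 0.0137
```

```bash
python3 st.py
```

```text
t 19.93 q [ 0.339  0.455 -0.588  1.619  0.271  1.161 -0.186]
pos [0.6049 0.0279 0.103 ] yaw 1.699 tiltfix units [ 0.043 -0.127  0.   ] w 0.0137
F [-34.84  -3.96  26.97] F along tool x,y [  0.47 -35.36 -26.57] M [-0.982  7.639  0.076]
```

Request:
send_rows([
  [0,0,0,0,0,0,0.8],
  [0,0,0,0,0,0,0.8],
  [0,0,0,0,0,0,0.8],
], grip_force=10)

```text
time: 20.18
ee_pos: [0.6046, 0.0278, 0.103]
eef_rot: [0.66, 0.751, -0.006, -0.003]
ft_force: [-3.2, -0.8, 3.4]
width: 0.0137
```

```bash
python3 st.py
```

```text
t 20.18 q [ 0.338  0.456 -0.587  1.618  0.271  1.163 -0.186]
pos [0.6046 0.0278 0.103 ] yaw 1.6987 tiltfix units [ 0.05 -0.15  0.  ] w 0.0137
F [-3.19 -0.83  3.43] F along tool x,y [-0.42 -3.31 -3.39] M [-0.042  0.403  0.02 ]
```

Request:
send_rows([
  [0,0,0,0,0,0,-0.2],
  [0,0,0,0,0,0,-0.2],
  [0,0,0,0,0,0,-0.2],
  [0,0,0,0,0,0,-0.2],
  [0,0,0,0,0,0,-0.2],
  [0,0,0,0,0,0,-0.2],
])

```text
time: 20.68
ee_pos: [0.6054, 0.0277, 0.1022]
eef_rot: [0.661, 0.751, -0.005, -0.003]
ft_force: [0.5, -0.4, 0.4]
width: 0.0457
```

```bash
python3 st.py
```

```text
t 20.68 q [ 0.338  0.457 -0.587  1.619  0.271  1.16  -0.186]
pos [0.6054 0.0277 0.1022] yaw 1.698 tiltfix units [ 0.041 -0.129  0.   ] w 0.0457
F [ 0.54 -0.42  0.45] F along tool x,y [-0.48  0.48 -0.45] M [ 0.012 -0.09   0.014]
```

Request:
send_rows([
  [0,0,0.4,0,0,0,-0.2],
  [0,0,0.6,0,0,0,-0.2],
  [0,0,0.7,0,0,0,-0.2],
  [0,0,0.7,0,0,0,-0.2],
  [0,0,0.7,0,0,0,-0.2],
  [0,0,0.7,0,0,0,-0.2],
  [0,0,0.4,0,0,0,-0.2],
  [0,0,0,0,0,0,-0.2],
  [0,0,0,0,0,0,-0.2],
])

```text
time: 21.43
ee_pos: [0.6041, 0.0284, 0.2402]
eef_rot: [0.66, 0.751, -0.004, -0.003]
ft_force: [-0.7, 0.1, -0.6]
width: 0.0522
```

```bash
python3 - <<'E'
from st import *
show()
a=r.camera("wrist");b=r.camera("side")
cv2.imwrite("pics/f.png",np.vstack([cv2.resize(a,(400,300)),cv2.resize(b[120:285,180:400],(400,300))]))
E
```

```text
t 21.43 q [ 0.356  0.348 -0.614  1.457  0.201  1.41  -0.135]
pos [0.6041 0.0284 0.2402] yaw 1.6992 tiltfix units [ 0.031 -0.107  0.   ] w 0.0522
F [-0.69  0.12 -0.62] F along tool x,y [ 0.21 -0.66  0.63] M [-0.01  -0.087  0.018]
```

View pics/f.png

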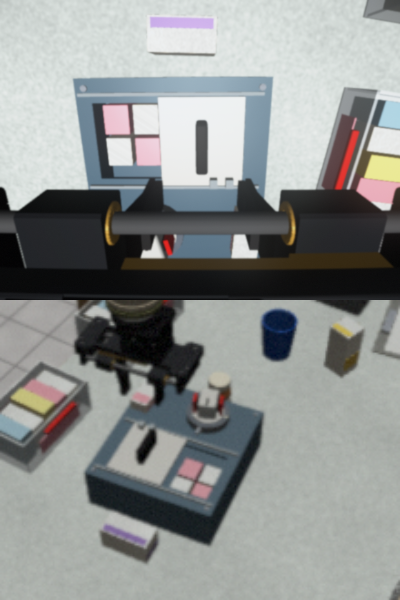

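```bash
python3 - <<'E'
from bench import r
print(r.close_job())
E
```

```text
the job is handed in; nothing more can be done
None
```

The lockbox is unlocked, its hatch is slid fully open, and I handed the job in at about 21.5 s.

- **Knob:** I squeezed both red tabs fully in (finger opening 41 mm, sideways force under 1 N). I then turned the knob clockwise about 1.36 rad in small steps. The turning moment rose from about 0.1 to 0.34 N m against the end stop, which I estimate as 9 N on the stop. I held it there briefly and let go.
- **Hatch:** I gripped the black rib at 14 mm opening and slid it about 90 mm, until it came up hard against its end. In the last small steps the wrist showed a brief sideways push of about 35 N there (44 N with the upward part). That is well under the 120 N wrist limit, and I eased it off before letting go.
- **Last checks:** The final wrist and side pictures show the hatch open with the packs visible inside, the knob still turned, and the gripper clear above at z 0.24 m. The neighbouring packs look undisturbed, though I did not measure their positions again. No check failed or disagreed. I did not re-measure the hatch travel in the last picture; the 90 mm comes from the gripper's own movement.

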